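# Close and lock the sample tray of the shaker

## Task

The shaker is about to run, so cover its sample tray: lower the loose metal cover plate gently into the recess in the tray's top until it lies fully home, flush with the rim, then turn both turnbuttons so that each points straight in over the cover's edge. If a turnbutton stands over the opening, swing it aside first. Let go of everything and leave the bottles, jar and tape where they stand.

Things in the scene. Friction and masses are not known exactly. Their poses are not given: they have to be found in the camera images.
- shaker: Shaker: grey bench machine, 190 x 200 mm, fixed to the bench, a steel tray on top (rim top 110 mm above the bench). Origin: centre of its underside. x points to its back, away from its control strip; y to its left. The tray's rim is 12 mm wide at the x sides and 32 mm at the y sides, with a turnbutton on the middle of each y side.
- seat (a point): Centre of the tray's opening, at the height of the rim's top; axes as the shaker's, z up. The recess that takes the cover is 146 mm along x, 116 mm along y and 6 mm deep, with a ledge 10 mm wide all round to carry the cover; vials stand below.
- cover: Cover: loose aluminium plate, 140 mm along its x, 110 mm along y, 6 mm thick, 0.18 to 0.35 kg, lying on the bench; origin: centre of its underside. When home, its top is flush with the rim and its x parallel to the seat's x (either way round).
- cover_handle (a point): In the cover's dark bridge handle, over the plate's centre, 32 mm above its underside (26 mm above its top face; so 26 mm above the seat point when home). Axes as the cover's. The handle is a bar 64 mm long along x, 12 mm wide, 20 mm tall, its top 44 mm above the plate's underside, on two 12 mm posts near its ends.
- button_left (a joint): Angle of the turnbutton on the tray's left (+y) rim, vertical axis. 0: nose points straight in over the opening (secured); positive is anticlockwise from above; travel -1.6 to 1.6 rad. It stays where it is left (friction 0.04 N m). Its nose is clear of the recess beyond 1.3 rad either way; nearer 0 it blocks the cover.
- button_left_grip (a point): Left turnbutton, aluminium: on its axis, 28 mm above the rim's top, 76 mm to +y of the seat point. Local x points along its nose, a bar 12 mm wide reaching 40 mm from the axis, 2.5 to 10.5 mm above the rim. Thumb wing: upright fin 30 mm long along x, centred on the axis, 12 mm wide, up to 42.5 mm above the rim; pinch it from above.
- button_right (a joint): Angle of the turnbutton on the middle of the tray's right (-y) rim; same part, same meaning: 0 nose straight in over the opening, positive anticlockwise from above, travel -1.6 to 1.6 rad, clear of the recess beyond 1.3 rad either way.
- button_right_grip (a point): Right turnbutton, same shape as the left one: on its axis, 28 mm above the rim's top, at y = -76 mm from the seat point. Local x points along the nose.
- reagent_mid (a point): Bystander: amber glass bottle, 58 mm across, 170 mm tall, standing off one end of the cover. This point is half-way up.
- jar_mid (a point): Bystander: white jar, 56 mm across, 110 mm tall, standing between shaker and cover. This point is half-way up.
- spray_mid (a point): Bystander: white spray bottle, 80 mm across, about 207 mm tall, at the far side. This point is 100 mm up.
- tape_mid (a point): Bystander: roll of tape lying flat, 80 mm across, 25 mm tall, on the robot's side. This point is its centre.
Things that resemble listed ones, but are neither listed nor needed, are in the scene too. There is more than one size of the cover; the one meant has the size given above.

How it is judged:
By the outcome, as a careful person would: the job done as asked, in the order asked, and still so for the second after the job is handed in, with the robot touching nothing.
It also fails if it takes over 72 s, if anything falls off the work surface, if the arm or the gripper's body presses on something with over 40 N, if the wrist force passes 120 N, or if a joint passes its speed limit or range.

## Robot

A 6-joint arm with a two-finger parallel gripper is mounted at the origin on the work surface. World frame = base frame: x ahead of the robot, y to its left, z up, the work surface at z = 0. Lengths are in m, angles in rad, forces in N, time in s.
With the tool pointing down it reaches from about 0.25 to 0.725 m from the base axis. Payload 4 kg.
Tool frame: the origin (TCP) lies at the very end of the fingers, on their centre line; the grasp point (between the pads) lies 19 mm behind it; z points along the fingers, y is the direction in which the jaws open and shut (so a half turn about z gives the same grasp; the last joint's range is limited). The gripper opens to 85 mm and grips with 20 to 120 N. Pads are 22 mm wide; open, the fingers measure 114 mm over their backs; the gripper's body (76 mm by 85 mm) begins 54 mm behind the grasp point. The pads swing forward as they close: fully open they stand 13 mm farther back than shut.
Start: joints at [-1.337, 0.241, 0.005, 1.335, 0, 1.571], TCP at [0.116, -0.486, 0.231] pointing down, gripper open.
Joint ranges: [-2.72, 2.72], [-1.05, 1.87], [-1.09, 1.28], [-1.99, 2.15], [-1.42, 1.44], [-3.14, 3.14]. Speed limits (rad/s): [2.79, 2.79, 3.14, 3.14, 3.14, 3.14].

## Interface

Orientations are given as a unit quaternion [w, x, y, z].
In Python, from rig import env, optics gives the robot as it stands. The module is installed in compiled form; this text tells all that it offers.
- The arm moves only by the tool play_rows, never from a script. Its arguments are lists of equal length, an entry for each row: "linear": the shift along the tool's x, y, z in mm, a list of three; "dr": the turn, a rotation vector about the tool's x, y, z in degrees, a list of three; "gripper": the closure, from -1 (fully open) to 1 (shut). In form: {"linear": [[x, y, z], ...], "dr": [[ax, ay, az], ...], "gripper": [gripper, ...]}. A call has 1 to 10 rows; each row shifts and turns the pose as measured when the row begins, along the tool's axes as they then stand; what a row does not reach is not made up. A row lasts 1/8 s, in which the tool goes at most 62.5 mm and 10.7 degrees, less where a joint would pass 70% of its speed; a pose out of reach is approached as far as the arm can. A call is refused whole if a number of a shift passes 62.5 or a number of a turn 10.7, either way. A call with a gripper value outside its range is refused whole. The fingers move at their own pace and stop on an object; "force" is the grip in N (left out, the last holds). Time passes only in rows, so rows that do not move let the fingers close. It gives the time, the measured TCP pose, the force and the opening at its end, in the units of the state.
- env.observe(): the state, without advancing time (a new reading comes with each control period).
- optics.grab_frame(name): name is "scene" or "top" or "wrist"; returns a dict with "frame" (384x512x3 uint8, blue, green, red), "z_map" (384x512 float32, m along the optical axis (not along the pixel's ray), 0 where there is no reading), "fx", "fy", "cx", "cy" (pixels), "dist" ([k1, k2, p1, p2, k3] as OpenCV has them; the pictures are not rectified), "rvec" (rotation vector, rad) and "tvec" (3), from world to camera coordinates, as OpenCV has them. Camera axes: x right, y down, z forward; pixel columns grow to the right and rows downward; lengths in m; the calibration is good to about 2 mm. A picture is of the moment at which its call begins.
- env.close_job(): hands the job in, once; it reports no verdict.
The state is a dict: "time": time; "q": joint angles; "joint_velocities": joint speeds; "joint_torque": joint torques, N m; "eef_pos": TCP position; "eef_rot": TCP orientation; "ft_force": force on the tool from outside, world axes, zero at the start; "wrist_torque": the same for the moment, N m; "width": finger opening in m.
Only numpy, scipy, OpenCV 4.12 (cv2) and the standard library are available. Lean on these libraries where they do the work, as an engineer would, in place of code of your own. Each camera call takes 0.05 s, during which the arm holds its last target. There are 200 camera calls.

## Working session

There is one attempt and no reset: what is moved stays moved. The work goes in short steps, Python scripts to look and compute and a tool call to move; the robot and the scene stay as the last step left them, time stands still between calls to the robot, and variables do not carry over. Pictures are saved under pics/ and viewed, about 8 in all and at most 12, crops included, and the job is handed in when it is done.

Besides the shell and the picture viewer there is one more tool, called after "Call:" by a JSON object that holds its "method" and its "body". play_rows: Moves the arm, as the interface text tells. Its arguments: {"type":"object","properties":{"linear":{"type":"array","items":{"type":"array","items":{"type":"number"}}},"dr":{"type":"array","items":{"type":"array","items":{"type":"number"}}},"gripper":{"type":"array","items":{"type":"number"}},"force":{"type":"number"}},"required":["linear","dr","gripper"]}

```bash
mkdir -p pics; cat > h.py <<'E'
import numpy as np, cv2, pickle
from scipy.spatial.transform import Rotation as R
def grab(name,fn):
    from rig import optics
    f=optics.grab_frame(name); pickle.dump(f,open(fn+'.pkl','wb')); cv2.imwrite('pics/'+fn+'.png',f['frame']); return f
def load(fn): return pickle.load(open(fn+'.pkl','rb'))
def cloud(f):
    K=np.array([[f['fx'],0,f['cx']],[0,f['fy'],f['cy']],[0,0,1]]);h,w=f['z_map'].shape
    u,v=np.meshgrid(np.arange(w),np.arange(h))
    n=cv2.undistortPoints(np.stack([u,v],-1).reshape(-1,1,2).astype(np.float64),K,np.array(f['dist'],float)).reshape(h,w,2)
    z=f['z_map'][...,None]
    P=np.concatenate([n*z,z],-1)
    M=cv2.Rodrigues(np.array(f['rvec'],float))[0]
    W=(P-np.array(f['tvec']).reshape(3))@M
    W[f['z_map']==0]=np.nan
    return W
def ray(f,u,v,zw):
    K=np.array([[f['fx'],0,f['cx']],[0,f['fy'],f['cy']],[0,0,1]])
    n=cv2.undistortPoints(np.array([[[u,v]]],float),K,np.array(f['dist'],float)).reshape(2)
    M=cv2.Rodrigues(np.array(f['rvec'],float))[0]; c=-M.T@np.array(f['tvec']).reshape(3)
    d=M.T@np.array([n[0],n[1],1]); return c+d*(zw-c[2])/d[2]
E
python3 - <<'E'
from h import *
from rig import env
a=grab('top','top0');b=grab('scene','scene0')
cv2.imwrite('pics/top0b.png',cv2.resize(a['frame'],(800,600),interpolation=cv2.INTER_CUBIC))
print(env.observe())
W=cloud(a);print(W[::64,::64].round(2).tolist())
E
```

```text
{'time': 0.1, 'q': array([-1.33701128e+00,  2.41399461e-01,  3.86700877e-03,  1.33519691e+00,
        9.73395616e-06,  1.57078663e+00]), 'joint_velocities': array([-0.00052007, -0.00187607,  0.00330669,  0.00044691,  0.00098017,
       -0.00015346]), 'joint_torque': array([ 4.65111098e-04, -3.73136866e+01,  2.53010166e+01,  1.08653677e-02,
        3.42816293e-05,  1.62277667e-05]), 'eef_pos': array([ 0.1157035 , -0.48585166,  0.23047417]), 'eef_rot': array([-9.60491824e-04,  9.93174816e-01,  1.16631262e-01, -1.07883354e-04]), 'ft_force': array([ 0.42584449, -0.33884907, -0.15594835]), 'wrist_torque': array([ 0.03615071, -0.01918992, -0.00456964]), 'width': 0.08537900512567907}
[[[1.41, 1.05, -0.45], [1.41, 0.77, -0.43], [1.41, 0.5, -0.41], [1.41, 0.23, -0.39], [1.41, -0.04, -0.38], [1.41, -0.3, -0.37], [1.41, -0.56, -0.36], [1.41, -0.82, -0.36]], [[1.26, 1.25, -0.75], [0.95, 0.52, 0.01], [1.28, 0.61, -0.75], [1.29, 0.29, -0.75], [1.3, -0.04, -0.75], [1.31, -0.37, -0.75], [1.31, -0.7, -0.74], [1.32, -1.03, -0.75]], [[0.76, 0.7, -0.01], [0.76, 0.51, 0.02], [0.77, 0.33, -0.0], [0.77, 0.14, -0.0], [0.75, -0.05, 0.11], [0.78, -0.24, -0.01], [0.78, -0.43, 0.0], [0.79, -0.62, 0.01]], [[0.56, 0.65, 0.05], [0.57, 0.51, -0.0], [0.57, 0.28, 0.11], [0.57, 0.12, 0.07], [0.58, -0.06, 0.0], [0.59, -0.24, 0.0], [0.59, -0.44, -0.0], [0.6, -0.62, 0.0]], [[0.38, 0.67, 0.0], [0.39, 0.49, -0.0], [0.39, 0.31, -0.0], [0.39, 0.13, -0.0], [0.4, -0.06, 0.0], [0.4, -0.25, -0.0], [0.41, -0.43, 0.01], [0.41, -0.62, -0.0]], [[0.2, 0.66, 0.0], [0.21, 0.48, -0.0], [0.21, 0.3, -0.0], [0.21, 0.12, -0.0], [0.21, -0.06, 0.0], [0.22, -0.25, -0.0], [0.22, -0.43, -0.0], [0.23, -0.62, -0.0]]]
```

View pics/top0b.png

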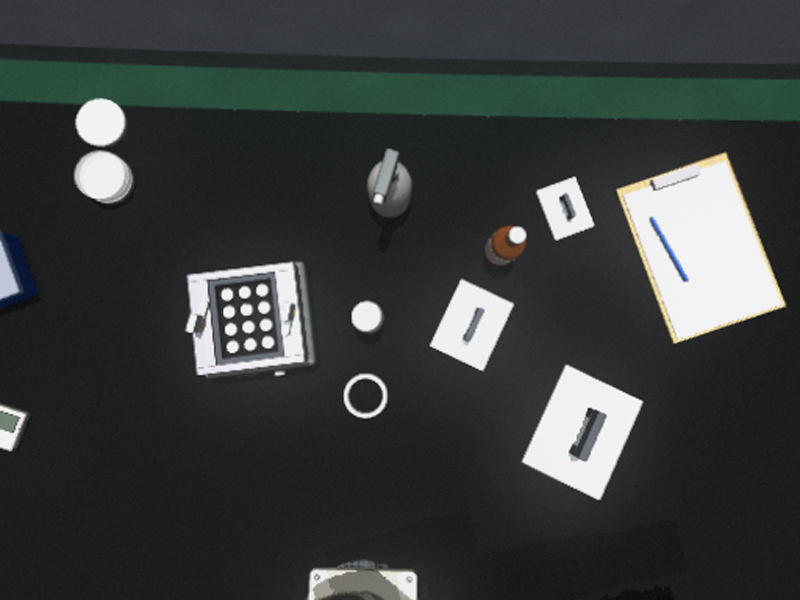

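View pics/scene0.png

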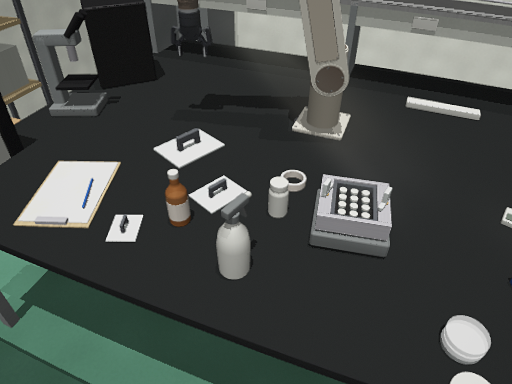

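The top view shows the shaker at (250,320), with three plates at (472,325), (582,432) and (565,208). The left button is turned roughly along the rim and the right one is mostly aligned with it. I'll measure the plates, shaker and buttons next.

```bash
python3 - <<'E'
from h import *
a=load('top0');W=cloud(a);g=a['frame'].min(2)
s=512/800
for nm,(u,v) in dict(mid=(472,325),big=(582,432),small=(565,208)).items():
    u,v=u*s,v*s
    m=((g>120)).astype(np.uint8)
    m=cv2.morphologyEx(m,cv2.MORPH_CLOSE,np.ones((3,3)))
    n,l,st,c=cv2.connectedComponentsWithStats(m)
    best=min(range(1,n),key=lambda i:np.hypot(*(c[i]-[u,v])) if st[i,4]>150 else 1e9)
    cn=max(cv2.findContours((l==best).astype(np.uint8),0,2)[0],key=len).reshape(-1,2)
    P=np.array([ray(a,x,y,0.006)[:2] for x,y in cn],np.float32)
    r=cv2.minAreaRect(P);print(nm,r,cv2.boxPoints(r).round(4).tolist())
    X=W[l==best];print('z',np.nanmedian(X[:,2]))
    bx=W[int(v)-30:int(v)+30,int(u)-30:int(u)+30].reshape(-1,3);h=bx[(bx[:,2]>.025)&(bx[:,2]<.08)]
    print(' handle',len(h),cv2.minAreaRect(h[:,:2].astype(np.float32)),np.median(h[:,2]),h[:,2].max())
# rim
B=W[155:260,110:215].reshape(-1,3)
r=B[(B[:,2]>.104)&(B[:,2]<.116)];rr=cv2.minAreaRect(r[:,:2].astype(np.float32));print('rim',np.median(r[:,2]),rr,cv2.boxPoints(rr))
q=B[(B[:,2]>.125)&(B[:,2]<.17)]
for sgn in(1,-1):
    t=q[(q[:,1]-rr[0][1])*sgn>0];print('wing',len(t),t.mean(0),cv2.minAreaRect(t[:,:2].astype(np.float32)))
for nm,(u,v) in dict(jar=(367,317),tape=(365,396),amber=(506,245),spray=(390,190)).items():
    print(nm,W[int(v*s),int(u*s)])
c=a['frame'][150:250,110:210];cv2.imwrite('pics/shk.png',cv2.resize(c,(600,600),interpolation=cv2.INTER_CUBIC))
E
```

```text
mid ((0.541381299495697, -0.19112321734428406), (0.1117829829454422, 0.1414933204650879), 65.89372253417969) [[0.45399999618530273, -0.21320000290870667], [0.5831000208854675, -0.2709999978542328], [0.6287999749183655, -0.16899999976158142], [0.49959999322891235, -0.1111999973654747]]
z 0.00450219559490124
 handle 109 ((0.540450930595398, -0.19001123309135437), (0.012171504087746143, 0.06386349350214005), 65.85006713867188) 0.042084390934288146 0.04655563784007726
big ((0.3489791750907898, -0.39759618043899536), (0.15806056559085846, 0.19958077371120453), 65.70801544189453) [[0.22550000250339508, -0.428600013256073], [0.4074000120162964, -0.510699987411499], [0.4724000096321106, -0.36660000681877136], [0.2904999852180481, -0.28450000286102295]]
z 0.007233544570647966
 handle 319 ((0.350098192691803, -0.3962991535663605), (0.018294991925358772, 0.09030100703239441), 66.2879867553711) 0.059454195817228966 0.06523952000791876
small ((0.7670177221298218, -0.36461830139160156), (0.10335806757211685, 0.08129221946001053), 21.74542999267578) [[0.7039999961853027, -0.34599998593330383], [0.7
[... 312 characters left out ...]
 0.10835386931771165 ((0.5398514866828918, 0.20627184212207794), (0.16966062784194946, 0.17985866963863373), 8.64447021484375) [[0.44246823 0.28242934]
 [0.46950144 0.10461387]
 [0.63723475 0.13011435]
 [0.61020154 0.3079298 ]]
wing 93 [0.52878184 0.27798155 0.14534494] ((0.5289032459259033, 0.27969345450401306), (0.012618184089660645, 0.029271693900227547), 79.75691986083984)
wing 77 [0.550682   0.1296705  0.14664515] ((0.5511523485183716, 0.1313360333442688), (0.012385464273393154, 0.029563628137111664), 80.80538177490234)
jar [0.54842107 0.00212717 0.1097416 ]
tape [ 0.40334473  0.00716935 -0.00263465]
amber [ 0.67455765 -0.22957506  0.12449486]
spray [ 0.75767501 -0.03291572  0.14554579]
```

View pics/shk.png

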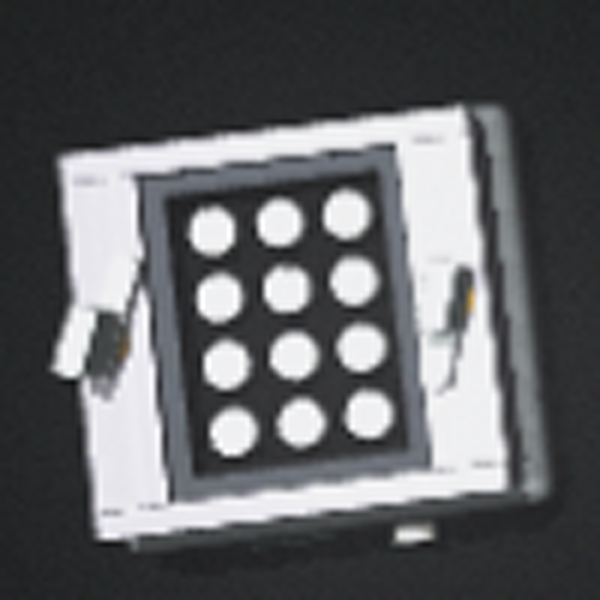

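```bash
cat >> h.py <<'E'
def plan(wps,lin=55.,ang=10.4,p0=None):
    """wps: (x,y,z,yaw_deg[,nmin]); prints tool-frame rows from the measured pose"""
    from rig import env
    o=env.observe();q=o['eef_rot'];Rt=R.from_quat([q[1],q[2],q[3],q[0]]);p=o['eef_pos']
    m=Rt.as_matrix();yaw=np.degrees(np.arctan2(m[1,0],m[0,0]))
    print('t %.2f'%o['time'],'pos',p.round(4),'yaw %.2f'%yaw,'tilt',m[:2,2].round(4),'F',o['ft_force'].round(1),'w %.4f'%o['width'],'q',o['q'].round(2))
    L=[];D=[];first=True
    for w in wps:
        t=np.array(w[:3]);dy=w[3]-yaw
        if first: dy=(dy+180)%360-180 if len(w)<6 else dy
        n=max(1,int(np.ceil(np.linalg.norm(t-p)*1000/lin)),int(np.ceil(abs(dy)/ang)),w[4] if len(w)>4 else 1)
        pa,ya=p.copy(),yaw
        for k in range(1,n+1):
            tp=pa+(t-pa)*k/n;ty=ya+dy*k/n
            T=R.from_euler('z',ty,degrees=True)*R.from_euler('x',180,degrees=True)
            s=Rt.inv().apply(tp-p)*1000;d=(Rt.inv()*T).as_rotvec(degrees=True)
            L.append([round(float(v),1) for v in s]);D.append([round(float(v),1) for v in d])
            p,Rt=tp,T
        yaw=ya+dy;first=False
    for i in range(0,len(L),10):print('linear',L[i:i+10],'\ndr',D[i:i+10])
E
python3 - <<'E'
from h import *
plan([(.551,.131,.29,13.4+157)])
E
```

```text
t 0.10 pos [ 0.1157 -0.4859  0.2305] yaw 13.40 tilt [-0.0004  0.0019] F [ 0.4 -0.3 -0.2] w 0.0854 q [-1.34  0.24  0.    1.34  0.    1.57]
linear [[35.4, -31.2, -3.7], [40.2, -24.7, -3.7], [43.8, -17.5, -3.7], [46.2, -9.8, -3.7], [47.2, -1.8, -3.7], [46.8, 6.3, -3.7], [45.0, 14.2, -3.7], [41.9, 21.6, -3.7], [37.6, 28.5, -3.7], [32.2, 34.5, -3.7]] 
dr [[-0.1, -0.0, -9.8], [0.0, 0.0, -9.8], [0.0, 0.0, -9.8], [0.0, 0.0, -9.8], [-0.0, 0.0, -9.8], [0.0, 0.0, -9.8], [0.0, 0.0, -9.8], [-0.0, 0.0, -9.8], [0.0, 0.0, -9.8], [0.0, 0.0, -9.8]]
linear [[25.9, 39.5, -3.7], [18.8, 43.3, -3.7], [11.1, 45.9, -3.7], [3.2, 47.1, -3.7], [-4.9, 46.9, -3.7], [-12.8, 45.4, -3.7]] 
dr [[0.0, 0.0, -9.8], [0.0, 0.0, -9.8], [-0.0, 0.0, -9.8], [0.0, 0.0, -9.8], [-0.0, 0.0, -9.8], [0.0, 0.0, -9.8]]
```

Call:
{"method": "play_rows", "body": {"linear": [[35.4,-31.2,-8],[40.2,-24.7,-8],[43.8,-17.5,-8],[46.2,-9.8,-8],[47.2,-1.8,-8],[46.8,6.3,-5],[45,14.2,-4],[41.9,21.6,-4],[37.6,28.5,-4],[32.2,34.5,-4]], "dr": [[0,0,-9.8],[0,0,-9.8],[0,0,-9.8],[0,0,-9.8],[0,0,-9.8],[0,0,-9.8],[0,0,-9.8],[0,0,-9.8],[0,0,-9.8],[0,0,-9.8]], "gripper": [0,0,0,0,0,0,0,0,0,0], "force": 30}}

```text
time: 1.35
eef_pos: [0.3841, -0.0837, 0.2908]
eef_rot: [-0.003, 0.543, 0.84, 0.002]
ft_force: [-0.4, -0.8, 0.4]
width: 0.0427
```

```bash
python3 - <<'E'
from h import *
plan([(.551,.131,.24,170.8)])
E
```

```text
t 1.35 pos [ 0.3841 -0.0837  0.2908] yaw 114.18 tilt [-0.0029  0.0076] F [-0.4 -0.8  0.4] w 0.0427 q [-0.22  0.01 -0.11  1.46  0.01  0.93]
linear [[21.2, 40.0, 8.7], [14.4, 43.0, 8.5], [7.2, 44.8, 8.5], [-0.3, 45.3, 8.5], [-7.7, 44.7, 8.5], [-14.9, 42.8, 8.5]] 
dr [[0.1, -0.5, -9.4], [-0.0, 0.0, -9.4], [-0.0, 0.0, -9.4], [-0.0, 0.0, -9.4], [0.0, 0.0, -9.4], [-0.0, 0.0, -9.4]]
```

Call:
{"method": "play_rows", "body": {"linear": [[21.2,40,8.7],[14.4,43,8.5],[7.2,44.8,8.5],[-0.3,45.3,8.5],[-7.7,44.7,8.5],[-14.9,42.8,8.5],[0,0,0]], "dr": [[0.1,-0.5,-9.4],[0,0,-9.4],[0,0,-9.4],[0,0,-9.4],[0,0,-9.4],[0,0,-9.4],[0,0,0]], "gripper": [0,0,0,0,0,0,0]}}

```text
time: 2.22
eef_pos: [0.5521, 0.144, 0.2341]
eef_rot: [-0.002, 0.062, 0.998, -0.002]
ft_force: [-0.4, -0.5, 0.8]
width: 0.0426
```

```bash
cat >> h.py <<'E'
def wings(f,c=(.540,.2055)):
    W=cloud(f).reshape(-1,3);c=np.array(c)
    q=W[(W[:,2]>.140)&(W[:,2]<.156)]
    ex=np.array([np.cos(np.radians(8.5)),np.sin(np.radians(8.5))]);ey=np.array([-ex[1],ex[0]])
    for nm,s in(('L',1),('R',-1)):
        ctr=c+s*.076*ey;t=q[np.hypot(*(q[:,:2]-ctr).T)<.03]
        if len(t)>10:
            r=cv2.minAreaRect(t[:,:2].astype(np.float32));a=r[2]+(90 if r[1][1]>r[1][0] else 0)
            print(nm,len(t),'ctr',np.round(r[0],4),'size',np.round(r[1],4),'ang',round(a,1),'joint',round(np.radians((a+81.5 if s>0 else a-98.5)),3),'(mod pi)','z',t[:,2].mean().round(4))
E
python3 - <<'E'
from h import *
f=grab('wrist','w1');wings(f)
plan([(.551,.131,.17,170.8),(.551,.131,.122,170.8)])
E
```

```text
L 952 ctr [0.5293 0.2814] size [0.0131 0.03  ] ang 167.4 joint 4.345 (mod pi) z 0.1499
R 644 ctr [0.5521 0.1318] size [0.0121 0.0302] ang 170.5 joint 1.257 (mod pi) z 0.1516
t 2.27 pos [0.5514 0.1427 0.2348] yaw 172.72 tilt [-0.0046 -0.0041] F [-0.2 -0.7 -0.6] w 0.0427 q [ 0.25  0.38  0.21  1.41 -0.    0.38]
linear [[-0.7, -5.7, 32.4], [-0.6, -5.8, 32.4], [-0.0, -0.0, 48.0]] 
dr [[-0.3, -0.2, 1.0], [-0.0, -0.0, 1.0], [0.0, 0.0, 0.0]]
```

View pics/w1.png

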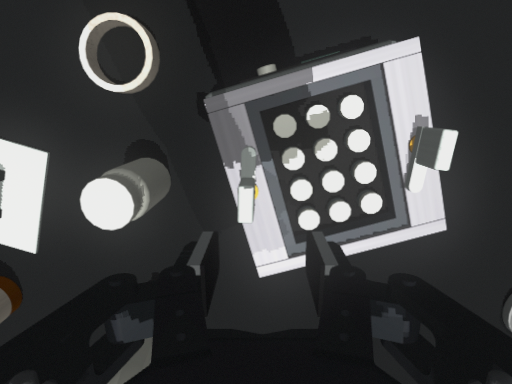

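The wrist view shows the right nose pointing toward -x near (248,160) and the left nose toward +x near (420,170). Both lie slightly over the opening, at about 1.26 and 1.20 rad. I'll go down on the right one.

Call:
{"method": "play_rows", "body": {"linear": [[-0.6,-5.5,25],[-0.6,-5.5,25],[0,0,15],[0,0,0]], "dr": [[-0.3,-0.2,1.1],[0,0,1.1],[0,0,0],[0,0,0]], "gripper": [0,0,0,0]}}

```text
time: 2.78
eef_pos: [0.5493, 0.1282, 0.1699]
eef_rot: [0.0, 0.086, 0.996, -0.0]
ft_force: [1.0, -0.1, -0.4]
width: 0.0427
```

```bash
python3 - <<'E'
from h import *
plan([(.552,.1315,.122,170.5,3)])
E
```

```text
t 2.77 pos [0.5493 0.1282 0.1699] yaw 170.09 tilt [ 0.0002 -0.0001] F [ 1.  -0.1 -0.4] w 0.0427 q [ 0.23  0.4   0.07  1.24 -0.    0.4 ]
linear [[-0.7, 1.3, 16.0], [-0.7, 1.2, 16.0], [-0.7, 1.2, 16.0]] 
dr [[-0.0, 0.0, -0.1], [-0.0, 0.0, -0.1], [0.0, 0.0, -0.1]]
```

Call:
{"method": "play_rows", "body": {"linear": [[-0.8,1.4,16],[-0.7,1.2,16],[-0.7,1.2,16],[0,0,0],[0,0,0],[0,0,0],[0,0,0]], "dr": [[0,0,-0.1],[0,0,-0.1],[0,0,-0.1],[0,0,0],[0,0,0],[0,0,0],[0,0,0]], "gripper": [0,0,0,0.3,0.6,1,1], "force": 25}}

```text
time: 3.65
eef_pos: [0.5533, 0.131, 0.1209]
eef_rot: [0.002, 0.084, 0.996, -0.001]
ft_force: [0.2, 1.2, -3.3]
width: 0.0116
```

```bash
python3 - <<'E'
from h import *
plan([(.552,.1315,.122,186)])
E
```

```text
t 3.65 pos [0.5533 0.131  0.1209] yaw 170.37 tilt [ 0.0032 -0.0014] F [ 0.2  1.2 -3.3] w 0.0116 q [ 0.23  0.44 -0.    1.12 -0.    0.4 ]
linear [[0.7, 0.1, -0.6], [0.7, 0.2, -0.6]] 
dr [[-0.1, 0.2, -7.8], [-0.0, 0.0, -7.8]]
```

Call:
{"method": "play_rows", "body": {"linear": [[0,0,0],[0,0,0],[0,0,0],[0,0,0],[0,0,0],[0,0,0]], "dr": [[0,0,-5],[0,0,-5],[0,0,-4.5],[0,0,0],[0,0,0],[0,0,0]], "gripper": [1,1,1,1,0,0]}}

```text
time: 4.4
eef_pos: [0.5542, 0.132, 0.1219]
eef_rot: [0.003, -0.045, 0.999, 0.001]
ft_force: [-0.2, -1.0, -0.6]
width: 0.0428
```

```bash
python3 - <<'E'
from h import *
plan([(.552,.1315,.19,180,3),(.5293,.2805,.19,167.4),(.5293,.2805,.17,167.4)])
E
```

```text
t 4.40 pos [0.5542 0.132  0.1219] yaw -174.85 tilt [0.0054 0.0016] F [-0.2 -1.  -0.6] w 0.0428 q [ 0.23  0.44 -0.    1.12  0.    0.14]
linear [[0.6, -0.1, -22.7], [0.7, -0.1, -22.7], [0.7, -0.1, -22.7], [0.7, 4.4, 0.0], [-0.1, 4.4, 0.0], [-0.9, 4.3, 0.0], [-1.7, 4.1, 0.0], [-2.4, 3.8, 0.0], [-3.0, 3.3, 0.0], [-3.5, 2.7, 0.0]] 
dr [[0.1, 0.3, 1.7], [0.0, -0.0, 1.7], [0.0, -0.0, 1.7], [0.0, 0.0, -10.2], [0.0, 0.0, -10.2], [-0.0, 0.0, -10.2], [0.0, 0.0, -10.2], [0.0, 0.0, -10.2], [-0.0, 0.0, -10.2], [0.0, 0.0, -10.2]]
linear [[-3.9, 2.0, 0.0], [-4.2, 1.3, 0.0], [-4.4, 0.5, 0.0], [-4.4, -0.3, -0.0], [-4.3, -1.1, -0.0], [-4.1, -1.8, -0.0], [-3.7, -2.5, -0.0], [-3.2, -3.1, -0.0], [-2.6, -3.6, -0.0], [-1.9, -4.0, -0.0]] 
dr [[0.0, 0.0, -10.2], [0.0, 0.0, -10.2], [0.0, 0.0, -10.2], [-0.0, 0.0, -10.2], [0.0, 0.0, -10.2], [-0.0, 0.0, -10.2], [0.0, 0.0, -10.2], [0.0, 0.0, -10.2], [0.0, 0.0, -10.2], [-0.0, 0.0, -10.2]]
linear [[-1.1, -4.3, -0.0], [-0.4, -4.4, -0.0], [0.4, -4.4, -0.0], [1.2, -4.3, -0.0], [1.9, -4.0, -0.0], [2.6, -3.6, -0.0], [3.2, -3.1, -0.0], [3.7, -2.4, -0.0], [4.1, -1.7, -0.0], [4.3, -1.0, -0.0]] 
dr [[0.0, 0.0, -10.2], [-0.0, 0.0, -10.2], [0.0, 0.0, -10.2], [0.0, 0.0, -10.2], [-0.0, 0.0, -10.2], [0.0, 0.0, -10.2], [-0.0, 0.0, -10.2], [-0.0, 0.0, -10.2], [0.0, 0.0, -10.2], [0.0, 0.0, -10.2]]
linear [[4.4, -0.2, -0.0], [4.4, 0.6, 0.0], [4.2, 1.3, 0.0], [3.9, 2.1, 0.0], [3.5, 2.7, 0.0], [2.9, 3.3, 0.0], [2.3, 3.8, 0.0], [-0.0, -0.0, 20.0]] 
dr [[0.0, 0.0, -10.2], [0.0, 0.0, -10.2], [0.0, 0.0, -10.2], [-0.0, 0.0, -10.2], [0.0, 0.0, -10.2], [-0.0, 0.0, -10.2], [0.0, 0.0, -10.2], [-0.0, -0.0, 0.0]]
```

```bash
sed -i 's/if first: dy=.*/dy=(dy+180)%360-180/' h.py; python3 - <<'E'
from h import *
plan([(.554,.132,.19,185,2),(.5293,.2805,.19,167.4),(.5293,.2805,.17,167.4),])
E
```

```text
t 4.40 pos [0.5542 0.132  0.1219] yaw -174.85 tilt [0.0054 0.0016] F [-0.2 -1.  -0.6] w 0.0428 q [ 0.23  0.44 -0.    1.12  0.    0.14]
linear [[-0.1, 0.1, -34.1], [0.1, 0.0, -34.1], [3.9, 50.0, 0.0], [9.0, 49.4, 0.0], [14.0, 48.2, 0.0], [-0.0, -0.0, 20.0]] 
dr [[0.1, 0.3, 0.1], [0.0, -0.0, 0.1], [0.0, -0.0, 5.9], [-0.0, -0.0, 5.9], [0.0, -0.0, 5.9], [0.0, 0.0, 0.0]]
```

Call:
{"method": "play_rows", "body": {"linear": [[0,0,-34],[0,0,-34],[4,50,0],[9,49.5,0],[14,45,0],[0,0,10],[0,0,0]], "dr": [[0.1,0.3,0],[0,0,0],[0,0,5.9],[0,0,5.9],[0,0,5.9],[0,0,0],[0,0,0]], "gripper": [0,0,0,0,0,0,0]}}

```text
time: 5.28
eef_pos: [0.531, 0.2833, 0.1851]
eef_rot: [0.003, 0.116, 0.993, 0.003]
ft_force: [0.4, -0.8, 0.0]
width: 0.0427
```

```bash
python3 - <<'E'
from h import *
f=grab('wrist','w2');wings(f)
plan([(.5293,.2810,.122,167.4,4)])
E
```

```text
L 966 ctr [0.5291 0.282 ] size [0.0118 0.0295] ang 166.6 joint 4.331 (mod pi) z 0.1515
R 1006 ctr [0.5484 0.1321] size [0.0238 0.0127] ang 3.9 joint -1.651 (mod pi) z 0.149
t 5.33 pos [0.5314 0.2834 0.1858] yaw 166.60 tilt [0.0082 0.0064] F [0.1 0.4 0.7] w 0.0426 q [0.49 0.46 0.2  1.3  0.   0.72]
linear [[0.5, -0.8, 15.9], [0.4, -0.7, 15.9], [0.4, -0.7, 15.9], [0.4, -0.7, 15.9]] 
dr [[0.5, 0.4, -0.2], [0.0, 0.0, -0.2], [0.0, 0.0, -0.2], [-0.0, 0.0, -0.2]]
```

Call:
{"method": "play_rows", "body": {"linear": [[0.5,-0.7,16],[0.5,-0.6,16],[0.4,-0.5,16],[0.4,0,15.5],[0,0,0],[0,0,0],[0,0,0],[0,0,0]], "dr": [[0.5,0.4,0],[0,0,0],[0,0,0],[0,0,0],[0,0,0],[0,0,0],[0,0,0],[0,0,0]], "gripper": [0,0,0,0,0.3,0.6,1,1]}}

```text
time: 6.32
eef_pos: [0.532, 0.2807, 0.1184]
eef_rot: [-0.001, 0.12, 0.993, 0.004]
ft_force: [0.1, -0.9, -2.4]
width: 0.0118
```

```bash
python3 - <<'E'
from h import *
plan([(.5293,.2820,.122,185,4)])
E
```

```text
t 6.33 pos [0.532  0.2807 0.1184] yaw 166.20 tilt [-0.0018  0.0087] F [ 0.1 -0.9 -2.4] w 0.0118 q [0.48 0.5  0.09 1.16 0.01 0.72]
linear [[0.7, 0.2, -0.9], [0.7, 0.2, -0.9], [0.7, 0.3, -0.9], [0.7, 0.3, -0.9]] 
dr [[0.5, -0.2, -4.7], [0.0, 0.0, -4.7], [0.0, 0.0, -4.7], [0.0, 0.0, -4.7]]
```

Call:
{"method": "play_rows", "body": {"linear": [[0,0,-1],[0,0,0],[0,0,0],[0,0,0],[0,0,0],[0,0,0],[0,0,0]], "dr": [[0.3,0,-5],[0,0,-5],[0,0,-5],[0,0,-3.8],[0,0,0],[0,0,0],[0,0,0]], "gripper": [1,1,1,1,1,0,0]}}

```text
time: 7.2
eef_pos: [0.5328, 0.2806, 0.1194]
eef_rot: [-0.001, -0.047, 0.999, 0.003]
ft_force: [-0.1, -0.7, -0.3]
width: 0.0425
```

```bash
python3 - <<'E'
from h import *
plan([(.528,.281,.24,185),(.541,-.19,.24,155.9),(.541,-.19,.15,155.9)])
E
```

```text
t 7.20 pos [0.5328 0.2806 0.1194] yaw -174.59 tilt [-0.0028  0.0049] F [-0.1 -0.7 -0.3] w 0.0425 q [0.48 0.51 0.1  1.16 0.01 0.39]
linear [[1.7, 0.5, -40.2], [1.6, 0.3, -40.2], [1.6, 0.3, -40.2], [3.1, -52.3, -0.0], [0.2, -52.4, -0.0], [-2.8, -52.3, -0.0], [-5.7, -52.0, -0.0], [-8.7, -51.6, -0.0], [-11.6, -51.1, -0.0], [-14.4, -50.3, -0.0]] 
dr [[0.3, -0.1, 0.1], [0.0, -0.0, 0.1], [0.0, -0.0, 0.1], [0.0, -0.0, 3.2], [-0.0, -0.0, 3.2], [0.0, -0.0, 3.2], [0.0, -0.0, 3.2], [0.0, -0.0, 3.2], [-0.0, -0.0, 3.2], [0.0, -0.0, 3.2]]
linear [[-17.2, -49.4, -0.0], [-20.0, -48.4, -0.0], [-0.0, -0.0, 45.0], [-0.0, -0.0, 45.0]] 
dr [[-0.0, -0.0, 3.2], [0.0, -0.0, 3.2], [0.0, 0.0, 0.0], [0.0, 0.0, 0.0]]
```

Call:
{"method": "play_rows", "body": {"linear": [[0,0,-40],[0,0,-40],[1,0,-40],[3,-52,0],[0.5,-52,0],[-3,-52,0],[-6,-52,0],[-9,-51.5,0],[-11.5,-51,0],[-14.5,-50.5,0]], "dr": [[0.3,0,0],[0,0,0],[0,0,0],[0,0,3.2],[0,0,3.2],[0,0,3.2],[0,0,3.2],[0,0,3.2],[0,0,3.2],[0,0,3.2]], "gripper": [0,0,0,0,0,0,0,0,0,0]}}

```text
time: 8.45
eef_pos: [0.5459, -0.0946, 0.2495]
eef_rot: [0.005, 0.154, 0.988, -0.001]
ft_force: [1.2, 0.2, -0.1]
width: 0.0426
```

```bash
python3 - <<'E'
from h import *
plan([(.541,-.19,.20,155.9)])
E
```

```text
t 8.45 pos [ 0.5459 -0.0946  0.2495] yaw 162.30 tilt [ 0.0102 -0.003 ] F [ 1.2  0.2 -0.1] w 0.0426 q [-0.17  0.33  0.18  1.41 -0.    0.14]
linear [[-11.9, -46.2, 24.9], [-14.7, -45.4, 24.8]] 
dr [[0.0, 0.6, 3.2], [-0.0, -0.0, 3.2]]
```

Call:
{"method": "play_rows", "body": {"linear": [[-12,-44,25],[-14,-38,24],[0,0,0],[0,0,0]], "dr": [[0,0.6,3.2],[0,0,3.2],[0,0,0],[0,0,0]], "gripper": [0,0,0,0]}}

```text
time: 8.95
eef_pos: [0.5435, -0.1889, 0.2022]
eef_rot: [0.003, 0.215, 0.977, -0.0]
ft_force: [0.4, 0.9, -0.4]
width: 0.0428
```

```bash
python3 - <<'E'
from h import *
f=grab('wrist','w3');W=cloud(f).reshape(-1,3)
n=np.hypot(W[:,0]-.541,W[:,1]+.19)
t=W[(n<.06)&(W[:,2]>.036)&(W[:,2]<.06)];print('handle',len(t),cv2.minAreaRect(t[:,:2].astype(np.float32)),t[:,2].mean())
t=W[(n<.10)&(W[:,2]>.003)&(W[:,2]<.012)];print('plate',len(t),cv2.minAreaRect(t[:,:2].astype(np.float32)),t[:,2].mean())
plan([(.541,-.19,.06,155.9),(.541,-.19,.014,155.9)])
E
```

```text
handle 735 ((0.5421707630157471, -0.19051888585090637), (0.011994901113212109, 0.06423221528530121), 65.43913269042969) 0.04367746307065407
plate 11500 ((0.5466969609260559, -0.17985299229621887), (0.13355039060115814, 0.1403457522392273), 65.8941650390625) 0.005915461114106426
t 9.00 pos [ 0.5435 -0.1887  0.2021] yaw 155.17 tilt [ 0.005  -0.0023] F [ 0.3  0.5 -0. ] w 0.0428 q [-0.33  0.4   0.15  1.32 -0.    0.1 ]
linear [[0.8, -0.7, 47.4], [0.6, -0.7, 47.4], [0.6, -0.7, 47.4], [-0.0, -0.0, 46.0]] 
dr [[0.0, 0.3, -0.2], [0.0, 0.0, -0.2], [-0.0, 0.0, -0.2], [0.0, 0.0, 0.0]]
```

View pics/w3.png

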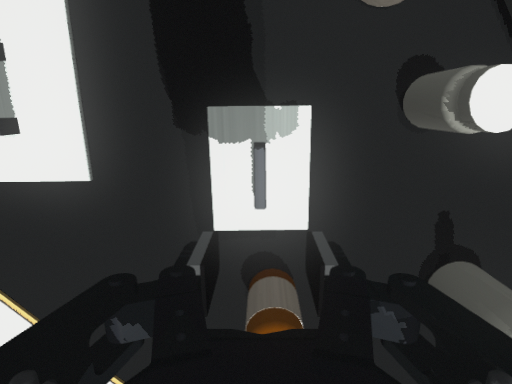

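The wrist view shows the mid plate's handle at (260,175), and the amber bottle beyond the plate's far end at (275,300).

```bash
python3 - <<'E'
from h import *
W=cloud(load('top0')).reshape(-1,3)
t=W[(np.hypot(W[:,0]-.675,W[:,1]+.23)<.06)&(W[:,2]>.03)]
print(cv2.minEnclosingCircle(t[t[:,2]>.14][:,:2].astype(np.float32)),cv2.minEnclosingCircle(t[:,:2].astype(np.float32)))
plan([(.5422,-.1905,.06,155.6,4)])
E
```

```text
((0.6812124848365784, -0.24003274738788605), 0.014412147924304008) ((0.6810963749885559, -0.23966430127620697), 0.030194822698831558)
t 9.00 pos [ 0.5435 -0.1887  0.2021] yaw 155.17 tilt [ 0.005  -0.0023] F [ 0.3  0.5 -0. ] w 0.0428 q [-0.33  0.4   0.15  1.32 -0.    0.1 ]
linear [[0.3, -0.5, 35.5], [0.1, -0.5, 35.5], [0.1, -0.5, 35.5], [0.1, -0.5, 35.5]] 
dr [[0.0, 0.3, -0.1], [0.0, 0.0, -0.1], [0.0, 0.0, -0.1], [0.0, 0.0, -0.1]]
```

Call:
{"method": "play_rows", "body": {"linear": [[0.3,-0.5,35.5],[0,-0.5,35.5],[0,-0.5,35.5],[0,-0.5,32],[0,0,0]], "dr": [[0,0.3,0],[0,0,0],[0,0,0],[0,0,0],[0,0,0]], "gripper": [0,0,0,0,0]}}

```text
time: 9.62
eef_pos: [0.5485, -0.1851, 0.0669]
eef_rot: [0.006, 0.21, 0.978, -0.0]
ft_force: [-0.5, -0.5, 0.1]
width: 0.0428
```

```bash
python3 - <<'E'
from h import *
plan([(.5422,-.1905,.0145,155.6,4)])
E
```

```text
t 9.62 pos [ 0.5485 -0.1851  0.0669] yaw 155.80 tilt [ 0.012  -0.0034] F [-0.5 -0.5  0.1] w 0.0428 q [-0.33  0.5  -0.06  1.    0.    0.1 ]
linear [[1.1, -1.9, 13.1], [0.9, -1.9, 13.1], [0.9, -1.9, 13.1], [0.9, -1.9, 13.1]] 
dr [[0.1, 0.7, 0.0], [-0.0, -0.0, 0.0], [0.0, -0.0, 0.0], [-0.0, -0.0, 0.0]]
```

Call:
{"method": "play_rows", "body": {"linear": [[1.1,-1.9,13],[0.9,-1.9,13],[0.9,-1.9,13],[0.5,-1.5,9.5],[0,0,0]], "dr": [[0.1,0.7,0],[0,0.1,0],[0,0.1,0],[0,0.1,0],[0,0,0]], "gripper": [0,0,0,0,0]}}

```text
time: 10.25
eef_pos: [0.5459, -0.1906, 0.0199]
eef_rot: [0.001, 0.209, 0.978, 0.0]
ft_force: [0.1, -0.2, -0.9]
width: 0.0427
```

```bash
python3 - <<'E'
from h import *
plan([(.5422,-.1905,.0145,155.6)])
E
```

```text
t 10.25 pos [ 0.5459 -0.1906  0.0199] yaw 155.92 tilt [ 0.0016 -0.    ] F [ 0.1 -0.2 -0.9] w 0.0427 q [-0.34  0.56 -0.1   0.91  0.    0.08]
linear [[3.4, -1.4, 5.4]] 
dr [[0.0, 0.1, 0.3]]
```

Call:
{"method": "play_rows", "body": {"linear": [[3.4,-1.4,5],[0,0,0],[0,0,0],[0,0,0],[0,0,0],[0,0,0]], "dr": [[0,0.1,0.3],[0,0,0],[0,0,0],[0,0,0],[0,0,0],[0,0,0]], "gripper": [0,0.2,0.4,0.7,1,1], "force": 60}}

```text
time: 11.0
eef_pos: [0.5427, -0.191, 0.0157]
eef_rot: [0.001, 0.212, 0.977, 0.0]
ft_force: [-0.6, 0.4, -0.6]
width: 0.011
```

```bash
python3 - <<'E'
from h import *
f=grab('top','top1');wings(f)
plan([(.5422,-.1905,.2,155.6)])
E
```

```text
L 70 ctr [0.5289 0.2794] size [0.0287 0.0118] ang 8.6 joint 1.572 (mod pi) z 0.1492
R 66 ctr [0.5504 0.1312] size [0.0281 0.0121] ang 6.3 joint -1.61 (mod pi) z 0.1497
t 11.05 pos [ 0.5428 -0.191   0.0157] yaw 155.58 tilt [0.0018 0.    ] F [-0.4 -0.5 -0.3] w 0.0114 q [-0.34  0.56 -0.11  0.9   0.    0.09]
linear [[0.1, 0.1, -46.1], [0.2, 0.0, -46.1], [0.2, 0.0, -46.1], [0.2, 0.0, -46.1]] 
dr [[0.0, 0.1, -0.0], [0.0, 0.0, -0.0], [-0.0, 0.0, -0.0], [0.0, 0.0, -0.0]]
```

```bash
python3 - <<'E'
from h import *
for n in('top0','top1','w1','w2'):
    W=cloud(load(n)).reshape(-1,3)
    t=W[(np.hypot(W[:,0]-.54,W[:,1]-.206)<.14)&(W[:,2]>.107)&(W[:,2]<.114)]
    r=cv2.minAreaRect(t[:,:2].astype(np.float32));print(n,len(t),r)
    c=np.array([.54,.206]);a=np.radians(8.55);M=np.array([[np.cos(a),np.sin(a)],[-np.sin(a),np.cos(a)]])
    l=(t[:,:2]-c)@M.T
    o=[]
    for s in(1,-1):
        # inner edges of opening, away from the buttons/corners
        o+= [s*np.percentile(s*l[(np.abs(l[:,1])<.045)&(s*l[:,0]>.06),0],1) if ((np.abs(l[:,1])<.045)&(s*l[:,0]>.06)).any() else None]
    for s in(1,-1):
        k=(np.abs(np.abs(l[:,0])-.06)<.012)&(s*l[:,1]>.045);o+=[s*np.percentile(s*l[k,1],1) if k.any() else None]
    print('inner x+ x- y+ y-',np.round(np.array(o,float),4))
E
```

```text
top0 1375 ((0.5399398803710938, 0.20581048727035522), (0.16930681467056274, 0.17842036485671997), 8.485954284667969)
inner x+ x- y+ y- [ 0.0723 -0.073   0.0575 -0.0579]
top1 1373 ((0.5397742986679077, 0.2059800624847412), (0.16904938220977783, 0.17909829318523407), 8.542685508728027)
inner x+ x- y+ y- [ 0.0726 -0.073   0.0572 -0.0579]
w1 15037 ((0.5406479239463806, 0.20680463314056396), (0.17055393755435944, 0.1804359406232834), 8.73438549041748)
inner x+ x- y+ y- [ 0.0732 -0.0722  0.0579 -0.0577]
w2 16463 ((0.5407427549362183, 0.20630410313606262), (0.1705799102783203, 0.18109600245952606), 8.55953311920166)
inner x+ x- y+ y- [ 0.0733 -0.0722  0.0589 -0.0571]
```

Call:
{"method": "play_rows", "body": {"linear": [[0,0,-8],[0,0,-20],[0,0,-45],[0,0,-50],[0,0,-50],[0,0,-50],[0,0,-20]], "dr": [[0,0.1,0],[0,0,0],[0,0,0],[0,0,0],[0,0,0],[0,0,0],[0,0,0]], "gripper": [1,1,1,1,1,1,1]}}

```text
time: 11.92
eef_pos: [0.5398, -0.1899, 0.2636]
eef_rot: [-0.006, 0.211, 0.977, 0.001]
ft_force: [0.2, 0.0, -3.1]
width: 0.0115
```

```bash
python3 - <<'E'
from h import *
plan([(.5405,.206,.24,188.6,10)])
E
```

```text
t 11.93 pos [ 0.5398 -0.1899  0.2636] yaw 155.59 tilt [-0.0103  0.0049] F [ 0.2  0.  -3.1] w 0.0115 q [-0.34  0.39  0.29  1.49  0.    0.09]
linear [[16.3, 36.1, 2.6], [14.2, 37.0, 2.4], [12.0, 37.7, 2.4], [9.8, 38.3, 2.4], [7.6, 38.8, 2.4], [5.4, 39.2, 2.4], [3.1, 39.5, 2.4], [0.8, 39.6, 2.4], [-1.4, 39.6, 2.4], [-3.7, 39.4, 2.4]] 
dr [[0.0, -0.7, -3.3], [0.0, 0.0, -3.3], [0.0, 0.0, -3.3], [-0.0, 0.0, -3.3], [0.0, 0.0, -3.3], [0.0, 0.0, -3.3], [0.0, 0.0, -3.3], [0.0, 0.0, -3.3], [0.0, 0.0, -3.3], [-0.0, 0.0, -3.3]]
```

Call:
{"method": "play_rows", "body": {"linear": [[16,36,2.6],[14,37,2.4],[12,37.5,2.4],[10,38.5,2.4],[7.5,39,2.4],[5.5,39,2.4],[3,39.5,2.4],[1,39.5,2.4],[-1.5,39.5,2.4],[-3.5,35,2.4]], "dr": [[0,-0.7,-3.3],[0,0,-3.3],[0,0,-3.3],[0,0,-3.3],[0,0,-3.3],[0,0,-3.3],[0,0,-3.3],[0,0,-3.3],[0,0,-3.3],[0,0,-3.3]], "gripper": [1,1,1,1,1,1,1,1,1,1]}}

```text
time: 13.18
eef_pos: [0.5374, 0.2098, 0.2435]
eef_rot: [0.003, -0.081, 0.997, -0.001]
ft_force: [-0.4, -0.3, -2.6]
width: 0.0113
```

```bash
python3 - <<'E'
from h import *
plan([(.5405,.206,.19,188.6,3)])
E
```

```text
t 13.18 pos [0.5374 0.2098 0.2435] yaw -170.68 tilt [ 0.0053 -0.002 ] F [-0.4 -0.3 -2.6] w 0.0113 q [ 0.37  0.39  0.24  1.42 -0.    0.21]
linear [[-0.7, -1.3, 17.8], [-0.8, -1.4, 17.8], [-0.8, -1.4, 17.8]] 
dr [[-0.2, 0.3, 0.2], [0.0, -0.0, 0.2], [0.0, -0.0, 0.2]]
```

Call:
{"method": "play_rows", "body": {"linear": [[-0.7,-1.3,18],[-0.8,-1.4,18],[-0.8,-1.4,18],[0,0,0],[0,0,0]], "dr": [[-0.2,0.3,0.2],[0,0,0.2],[0,0,0.2],[0,0,0],[0,0,0]], "gripper": [1,1,1,1,1]}}

```text
time: 13.8
eef_pos: [0.5385, 0.2059, 0.1863]
eef_rot: [-0.003, -0.077, 0.997, -0.001]
ft_force: [-0.5, 0.3, -2.2]
width: 0.0109
```

```bash
python3 - <<'E'
from h import *
f=grab('wrist','w4');W=cloud(f).reshape(-1,3)
for nm,lo,hi in(('plate',.15,.186),('rim',.107,.113)):
    t=W[(np.hypot(W[:,0]-.54,W[:,1]-.206)<.14)&(W[:,2]>lo)&(W[:,2]<hi)];print(nm,len(t),cv2.minAreaRect(t[:,:2].astype(np.float32)) if len(t)>3 else '',t[:,2].mean() if len(t) else '')
plan([(.5405,.206,.145,188.6,3)])
E
```

```text
plate 34143 ((0.5316268801689148, 0.2050532102584839), (0.12817785143852234, 0.16465307772159576), 8.94902229309082) 0.1753544954498622
rim 7113 ((0.5268624424934387, 0.20428843796253204), (0.14232201874256134, 0.18065007030963898), 8.512100219726562) 0.10976897873016159
t 13.85 pos [0.5384 0.2058 0.1862] yaw -171.20 tilt [-0.0052 -0.0018] F [-0.4  0.4 -3.1] w 0.0109 q [0.37 0.42 0.14 1.3  0.   0.21]
linear [[-0.8, -0.0, 13.7], [-0.7, -0.1, 13.7], [-0.7, -0.1, 13.7]] 
dr [[-0.1, -0.3, 0.1], [-0.0, -0.0, 0.1], [0.0, -0.0, 0.1]]
```

View pics/w4.png

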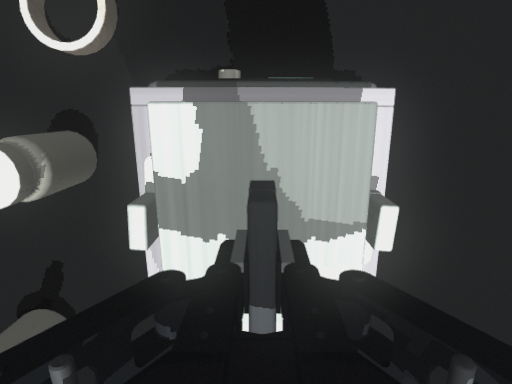

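The wrist view shows the plate held level, with its near edge at row 103 parallel to the rim edge at row 97. The turnbuttons at (140,215) and (383,215) are swung clear on both sides.

Call:
{"method": "play_rows", "body": {"linear": [[-0.8,0,13.7],[-0.7,0,13.7],[-0.7,0,13],[0,0,0],[0,0,0]], "dr": [[-0.1,-0.3,0.1],[0,0,0.1],[0,0,0.1],[0,0,0],[0,0,0]], "gripper": [1,1,1,1,1]}}

```text
time: 14.48
eef_pos: [0.5423, 0.2061, 0.147]
eef_rot: [0.002, -0.073, 0.997, 0.001]
ft_force: [0.2, -0.1, -3.0]
width: 0.0108
```

```bash
cat >> h.py <<'E'
def edges(f,zp,cx=.5406,cy=.2065,yaw=8.57,zr=.110):
    W=cloud(f).reshape(-1,3);a=np.radians(yaw);M=np.array([[np.cos(a),np.sin(a)],[-np.sin(a),np.cos(a)]])
    l=(W[:,:2]-[cx,cy])@M.T
    k=(abs(W[:,2]-zp)<.003)&(abs(l[:,0])<.09)&(abs(l[:,1])<.065);p=l[k]
    # near (x-) edge and y edges, by bins, then line fits
    xs=[(b,p[abs(p[:,1]-b)<.003][:,0].min()) for b in np.arange(-.045,.046,.01) if (abs(p[:,1]-b)<.003).sum()>5]
    xs=np.array(xs);c=np.polyfit(xs[:,0],xs[:,1],1);print('plate x- edge',(c[1]*1000).round(2),'slope deg',np.degrees(c[0]).round(2),'z',W[k][:,2].mean().round(4))
    for s in(1,-1):
        ys=np.array([(b,(s*p[abs(p[:,0]-b)<.003][:,1]).max()*s) for b in np.arange(-.062,-.02,.006) if (abs(p[:,0]-b)<.003).sum()>5])
        c=np.polyfit(ys[:,0],ys[:,1],1);print('plate y edge',s,(np.median(ys[:,1])*1000).round(2),'slope',np.degrees(c[0]).round(2))
    k=(abs(W[:,2]-zr)<.003)&(abs(l[:,0])<.1)&(abs(l[:,1])<.1);r=l[k]
    print('rim outer x- %.4f y+ %.4f y- %.4f'%(np.percentile(r[abs(r[:,1])<.05][:,0],.5),np.percentile(r[:,1],99.8),np.percentile(r[:,1],.2)))
E
python3 - <<'E'
from h import *
f=grab('wrist','w5');edges(f,.1353)
plan([(.5405,.206,.130,188.6,3)])
E
```

```text
plate x- edge -69.06 slope deg -0.2 z 0.137
plate y edge 1 54.8 slope -0.29
plate y edge -1 -54.58 slope -0.06
rim outer x- -0.0850 y+ 0.0896 y- -0.0894
t 14.53 pos [0.5422 0.2061 0.1469] yaw -171.58 tilt [0.0041 0.0022] F [ 0.1  0.1 -2.6] w 0.0105 q [0.36 0.44 0.07 1.19 0.   0.22]
linear [[0.6, 0.0, 5.6], [0.6, 0.1, 5.6], [0.6, 0.1, 5.6]] 
dr [[0.1, 0.3, -0.1], [-0.0, 0.0, -0.1], [0.0, 0.0, -0.1]]
```

Call:
{"method": "play_rows", "body": {"linear": [[0.4,0,6],[0.3,0,6],[0.2,0,5],[0,0,0],[0,0,0]], "dr": [[0.1,0.3,0],[0,0,0],[0,0,0],[0,0,0],[0,0,0]], "gripper": [1,1,1,1,1]}}

```text
time: 15.15
eef_pos: [0.5416, 0.2062, 0.1293]
eef_rot: [-0.0, -0.074, 0.997, -0.0]
ft_force: [-0.5, -0.0, -3.2]
width: 0.0109
```

```bash
python3 - <<'E'
from h import *
plan([(.5413,.206,.120,188.6,3)])
E
```

```text
t 15.15 pos [0.5416 0.2062 0.1293] yaw -171.56 tilt [-0.0002 -0.0001] F [-0.5 -0.  -3.2] w 0.0109 q [ 0.36  0.46  0.05  1.16 -0.    0.22]
linear [[0.1, -0.1, 3.1], [0.1, -0.1, 3.1], [0.1, -0.1, 3.1]] 
dr [[-0.0, -0.0, -0.1], [0.0, 0.0, -0.1], [-0.0, 0.0, -0.1]]
```

Level and centred. I'll lower it slowly.

Call:
{"method": "play_rows", "body": {"linear": [[0.1,-0.1,2],[0,0,2],[0,0,2],[0,0,1],[0,0,0.5],[0,0,0]], "dr": [[0,0,0],[0,0,0],[0,0,0],[0,0,0],[0,0,0],[0,0,0]], "gripper": [1,1,1,1,1,1]}}

```text
time: 15.9
eef_pos: [0.5418, 0.2062, 0.1217]
eef_rot: [0.0, -0.074, 0.997, 0.0]
ft_force: [0.1, 0.5, -2.3]
width: 0.0109
```

```bash
python3 - <<'E'
from h import *
plan([(.5413,.206,.120,188.6,3)])
E
```

```text
t 15.90 pos [0.5418 0.2062 0.1217] yaw -171.57 tilt [0.0005 0.0003] F [ 0.1  0.5 -2.3] w 0.0109 q [0.36 0.46 0.03 1.14 0.   0.22]
linear [[0.2, -0.0, 0.6], [0.2, -0.0, 0.6], [0.2, -0.0, 0.6]] 
dr [[0.0, 0.0, -0.1], [0.0, 0.0, -0.1], [0.0, 0.0, -0.1]]
```

Call:
{"method": "play_rows", "body": {"linear": [[0.2,0,0.8],[0,0,0.8],[0,0,0.5],[0,0,0.5],[0,0,0]], "dr": [[0,0,0],[0,0,0],[0,0,0],[0,0,0],[0,0,0]], "gripper": [1,1,1,1,1]}}

```text
time: 16.52
eef_pos: [0.5418, 0.2062, 0.1197]
eef_rot: [0.001, -0.074, 0.997, 0.0]
ft_force: [0.7, -0.4, -2.8]
width: 0.0107
```

```bash
python3 - <<'E'
from h import *
f=grab('wrist','w6');edges(f,.110)
plan([(.5413,.206,.120,188.6,3)])
E
```

```text
plate x- edge -84.8 slope deg 0.23 z 0.1098
plate y edge 1 64.99 slope 0.02
plate y edge -1 -64.99 slope -0.07
rim outer x- -0.0844 y+ 0.0893 y- -0.0891
t 16.57 pos [0.5418 0.2062 0.1197] yaw -171.57 tilt [0.0014 0.0005] F [ 0.6 -0.5  0.5] w 0.0112 q [0.36 0.46 0.03 1.14 0.   0.22]
linear [[0.2, -0.0, -0.1], [0.2, -0.0, -0.1], [0.2, -0.0, -0.1]] 
dr [[0.0, 0.1, -0.1], [-0.0, 0.0, -0.1], [-0.0, 0.0, -0.1]]
```

Call:
{"method": "play_rows", "body": {"linear": [[0,0,0.7],[0,0,0.5],[0,0,0]], "dr": [[0,0.1,0],[0,0,0],[0,0,0]], "gripper": [1,1,1]}}

```text
time: 16.95
eef_pos: [0.5418, 0.2062, 0.1197]
eef_rot: [0.0, -0.074, 0.997, 0.0]
ft_force: [-1.2, 0.1, -0.7]
width: 0.0112
```

```bash
python3 - <<'E'
from h import *
plan([(.5413,.206,.120,188.6,1)])
f=grab('wrist','w7')
W=cloud(f);b=np.radians(8.57);e=np.array([np.cos(b),np.sin(b)]);n=np.array([-e[1],e[0]])
l=np.stack([(W[...,:2]-[.5406,.2065])@e,(W[...,:2]-[.5406,.2065])@n],-1)
for nm,x0,x1,y0,y1 in(('plate near',-.066,-.05,-.05,.05),('plate +y',-.05,-.02,.035,.052),('plate -y',-.05,-.02,-.052,-.035),('rim near',-.083,-.076,-.06,.06),('rim+y',-.06,-.045,.062,.085),('rim-y',-.06,-.045,-.085,-.062)):
    k=(l[...,0]>x0)&(l[...,0]<x1)&(l[...,1]>y0)&(l[...,1]<y1);print(nm,k.sum(),np.median(W[k][:,2]).round(4))
E
```

```text
t 16.95 pos [0.5418 0.2062 0.1197] yaw -171.56 tilt [0.0004 0.0006] F [-1.2  0.1 -0.7] w 0.0112 q [0.36 0.46 0.03 1.14 0.   0.22]
linear [[0.5, -0.2, -0.3]] 
dr [[0.0, 0.0, -0.2]]
plate near 7048 0.1098
plate +y 1989 0.1098
plate -y 2006 0.1099
rim near 4079 0.1098
rim+y 1441 0.1097
rim-y 1436 0.1098
```

The plate tops and the rim read the same height, so the cover is home. I'll release it and rise.

Call:
{"method": "play_rows", "body": {"linear": [[0,0,0],[0,0,0],[0,0,0],[0,0,-15],[0,0,-30],[0,0,-30],[0,0,0]], "dr": [[0,0,0],[0,0,0],[0,0,0],[0,0,0],[0,0,0],[0,0,0],[0,0,0]], "gripper": [0.6,0.3,0,0,0,0,0], "force": 25}}

```text
time: 17.88
eef_pos: [0.5433, 0.2068, 0.1995]
eef_rot: [0.002, -0.074, 0.997, 0.001]
ft_force: [0.0, 0.4, 0.0]
width: 0.0426
```

```bash
python3 - <<'E'
from h import *
f=grab('wrist','w8');wings(f)
plan([(.5525,.1315,.185,185),(.5525,.1315,.170,185)])
E
```

```text
L 1090 ctr [0.5294 0.2813] size [0.03   0.0124] ang 4.7 joint 1.505 (mod pi) z 0.1503
R 1077 ctr [0.5517 0.1316] size [0.0295 0.0126] ang 5.4 joint -1.625 (mod pi) z 0.1504
t 17.93 pos [0.5424 0.2064 0.1979] yaw -171.57 tilt [0.0015 0.001 ] F [ 0.2  0.1 -0.5] w 0.0428 q [0.36 0.41 0.16 1.32 0.   0.22]
linear [[0.5, -37.8, 6.4], [-0.6, -37.8, 6.4], [0.0, -0.0, 15.0]] 
dr [[0.0, 0.1, 1.7], [0.0, -0.0, 1.7], [0.0, 0.0, 0.0]]
```

Call:
{"method": "play_rows", "body": {"linear": [[0.5,-38,6],[-0.5,-34,6],[0,0,10],[0,0,0]], "dr": [[0,0.1,1.7],[0,0,1.7],[0,0,0],[0,0,0]], "gripper": [0,0,0,0]}}

```text
time: 18.42
eef_pos: [0.5501, 0.1338, 0.1719]
eef_rot: [-0.003, -0.044, 0.999, 0.0]
ft_force: [0.2, 0.4, -0.2]
width: 0.0427
```

```bash
python3 - <<'E'
from h import *
plan([(.552,.1315,.122,185,4)])
E
```

```text
t 18.43 pos [0.5501 0.1338 0.1719] yaw -174.96 tilt [-0.0054  0.0001] F [ 0.2  0.4 -0.2] w 0.0427 q [0.24 0.41 0.08 1.25 0.   0.15]
linear [[-0.5, -0.6, 12.5], [-0.4, -0.6, 12.5], [-0.4, -0.6, 12.5], [-0.4, -0.6, 12.5]] 
dr [[0.0, -0.3, 0.0], [0.0, -0.0, 0.0], [0.0, -0.0, 0.0], [-0.0, -0.0, 0.0]]
```

Call:
{"method": "play_rows", "body": {"linear": [[-0.5,-0.6,12.5],[-0.4,-0.6,12.5],[-0.4,-0.6,12.5],[-0.4,-0.4,11],[0,0,0],[0,0,0],[0,0,0],[0,0,0]], "dr": [[0,-0.3,0],[0,0,0],[0,0,0],[0,0,0],[0,0,0],[0,0,0],[0,0,0],[0,0,0]], "gripper": [0,0,0,0,0.3,0.6,1,1]}}

```text
time: 19.42
eef_pos: [0.5514, 0.1308, 0.1191]
eef_rot: [-0.001, -0.045, 0.999, -0.003]
ft_force: [-0.0, 1.6, -3.6]
width: 0.0118
```

```bash
python3 - <<'E'
from h import *
plan([(.552,.1317,.121,98.6)])
E
```

```text
t 19.43 pos [0.5514 0.1308 0.1191] yaw -174.87 tilt [-0.0013 -0.0055] F [-0.   1.6 -3.6] w 0.0118 q [ 0.24  0.44 -0.01  1.13 -0.01  0.15]
linear [[-0.1, 0.1, -0.2], [-0.1, 0.1, -0.2], [-0.0, 0.1, -0.2], [-0.0, 0.1, -0.2], [0.0, 0.1, -0.2], [0.0, 0.1, -0.2], [0.0, 0.1, -0.2], [0.1, 0.1, -0.2], [0.1, 0.1, -0.2]] 
dr [[-0.3, -0.1, 9.6], [0.0, -0.0, 9.6], [0.0, -0.0, 9.6], [-0.0, -0.0, 9.6], [0.0, -0.0, 9.6], [-0.0, -0.0, 9.6], [-0.0, -0.0, 9.6], [0.0, -0.0, 9.6], [0.0, -0.0, 9.6]]
```

Call:
{"method": "play_rows", "body": {"linear": [[0,0,-1],[0,0,0],[0,0,0],[0,0,0],[0,0,0],[0,0,0],[0,0,0],[0,0,0],[0,0,0]], "dr": [[-0.3,0,9.6],[0,0,9.6],[0,0,9.6],[0,0,9.6],[0,0,9.6],[0,0,9.6],[0,0,9.6],[0,0,8],[0,0,0]], "gripper": [1,1,1,1,1,1,1,1,1]}}

```text
time: 20.55
eef_pos: [0.5527, 0.1327, 0.1191]
eef_rot: [-0.001, 0.59, 0.807, 0.001]
ft_force: [-0.4, -0.2, -2.6]
width: 0.0116
```

```bash
python3 - <<'E'
from h import *
f=grab('wrist','w9');wings(f)
plan([(.552,.1317,.121,98.6)])
E
```

```text
R 3261 ctr [0.5482 0.1341] size [0.0325 0.0328] ang 165.3 joint 1.166 (mod pi) z 0.1505
t 20.60 pos [0.5527 0.1327 0.1191] yaw 107.66 tilt [0.0005 0.0031] F [ 1.3 -0.4 -2.9] w 0.0118 q [ 0.23  0.44 -0.    1.12  0.    1.5 ]
linear [[-0.7, -1.0, -1.9]] 
dr [[0.1, -0.2, 9.1]]
```

Nine degrees remain.

Call:
{"method": "play_rows", "body": {"linear": [[0,0,0],[0,0,0],[0,0,0]], "dr": [[0,0,7],[0,0,2.3],[0,0,0]], "gripper": [1,1,1]}}

```text
time: 20.98
eef_pos: [0.553, 0.1327, 0.1191]
eef_rot: [-0.001, 0.653, 0.757, 0.002]
ft_force: [-0.3, -1.4, -2.4]
width: 0.0116
```

```bash
python3 - <<'E'
from h import *
plan([(.552,.1317,.121,98.6)])
E
```

```text
t 20.98 pos [0.553  0.1327 0.1191] yaw 98.47 tilt [0.001  0.0031] F [-0.3 -1.4 -2.4] w 0.0116 q [ 0.23  0.44 -0.    1.12  0.    1.66]
linear [[-0.9, -1.1, -1.9]] 
dr [[0.1, -0.2, -0.1]]
```

Release, rise and look.

Call:
{"method": "play_rows", "body": {"linear": [[0,0,0],[0,0,0],[0,0,0],[0,0,-20],[0,0,-30],[0,0,-20],[0,0,0]], "dr": [[0,0,0],[0,0,0],[0,0,0],[0,0,0],[0,0,0],[0,0,0],[0,0,0]], "gripper": [0.5,0,0,0,0,0,0]}}

```text
time: 21.85
eef_pos: [0.5534, 0.1336, 0.1923]
eef_rot: [-0.001, 0.651, 0.759, 0.003]
ft_force: [-0.1, 0.1, -0.6]
width: 0.0427
```

```bash
python3 - <<'E'
from h import *
f=grab('wrist','w10');wings(f)
plan([(.552,.1317,.2,98.6),(.5293,.2813,.2,184.8),(.5293,.2813,.17,184.8)])
E
```

```text
R 886 ctr [0.5521 0.1318] size [0.0116 0.0297] ang 98.0 joint -0.009 (mod pi) z 0.1516
t 21.90 pos [0.5528 0.1334 0.1912] yaw 98.76 tilt [0.0013 0.0051] F [-0.2 -0.3 -1.2] w 0.0426 q [0.23 0.39 0.11 1.29 0.   1.65]
linear [[-1.6, -1.0, -8.8], [16.8, -0.0, -0.0], [16.6, 2.8, 0.0], [15.9, 5.5, 0.0], [14.7, 8.1, 0.0], [13.2, 10.4, 0.0], [11.3, 12.5, 0.0], [9.0, 14.2, 0.0], [6.6, 15.5, 0.0], [3.9, 16.4, 0.0]] 
dr [[0.1, -0.3, 0.2], [0.0, 0.0, -9.6], [0.0, 0.0, -9.6], [0.0, 0.0, -9.6], [-0.0, 0.0, -9.6], [0.0, 0.0, -9.6], [0.0, 0.0, -9.6], [0.0, 0.0, -9.6], [0.0, 0.0, -9.6], [0.0, 0.0, -9.6]]
linear [[0.0, -0.0, 30.0]] 
dr [[0.0, -0.0, 0.0]]
```

Call:
{"method": "play_rows", "body": {"linear": [[-1.6,-1,-9],[17,0,0],[16.5,3,0],[16,5.5,0],[14.5,8,0],[13,10.5,0],[11.5,12.5,0],[9,14,0],[6.5,15.5,0],[0,8,0]], "dr": [[0.1,-0.3,0],[0,0,-9.6],[0,0,-9.6],[0,0,-9.6],[0,0,-9.6],[0,0,-9.6],[0,0,-9.6],[0,0,-9.6],[0,0,-9.6],[0,0,-9]], "gripper": [0,0,0,0,0,0,0,0,0,0]}}

```text
time: 23.15
eef_pos: [0.5244, 0.2734, 0.1932]
eef_rot: [-0.008, -0.064, 0.998, -0.003]
ft_force: [-0.3, -0.6, -0.1]
width: 0.0428
```

```bash
python3 - <<'E'
from h import *
plan([(.5293,.2813,.165,184.8,2)])
E
```

```text
t 23.15 pos [0.5244 0.2734 0.1932] yaw -172.65 tilt [-0.0145 -0.0079] F [-0.3 -0.6 -0.1] w 0.0428 q [ 0.48  0.45  0.21  1.35 -0.    0.35]
linear [[-3.2, 3.7, 14.1], [-2.9, 3.7, 14.1]] 
dr [[-0.4, -0.9, 1.3], [0.0, -0.0, 1.3]]
```

Call:
{"method": "play_rows", "body": {"linear": [[-3.2,3.7,14],[-2.9,3.7,10],[0,0,0],[0,0,0]], "dr": [[-0.4,-0.9,1.3],[0,0,1.3],[0,0,0],[0,0,0]], "gripper": [0,0,0,0]}}

```text
time: 23.65
eef_pos: [0.5286, 0.2818, 0.1669]
eef_rot: [-0.001, -0.042, 0.999, -0.001]
ft_force: [0.8, 0.7, 1.2]
width: 0.0426
```

```bash
python3 - <<'E'
from h import *
plan([(.5293,.2813,.120,184.8,4)])
E
```

```text
t 23.65 pos [0.5286 0.2818 0.1669] yaw -175.21 tilt [-0.0029 -0.0013] F [0.8 0.7 1.2] w 0.0426 q [0.49 0.47 0.17 1.27 0.   0.41]
linear [[-0.2, -0.1, 11.7], [-0.2, -0.1, 11.7], [-0.2, -0.1, 11.7], [-0.2, -0.1, 11.7]] 
dr [[-0.1, -0.2, -0.0], [0.0, 0.0, -0.0], [0.0, 0.0, -0.0], [-0.0, 0.0, -0.0]]
```

Call:
{"method": "play_rows", "body": {"linear": [[-0.2,-0.1,11.7],[-0.2,-0.1,11.7],[-0.2,-0.1,11.7],[-0.2,-0.1,10],[0,0,0],[0,0,0],[0,0,0],[0,0,0]], "dr": [[-0.1,-0.2,0],[0,0,0],[0,0,0],[0,0,0],[0,0,0],[0,0,0],[0,0,0],[0,0,0]], "gripper": [0,0,0,0,0.3,0.6,1,1]}}

```text
time: 24.65
eef_pos: [0.5294, 0.2811, 0.1186]
eef_rot: [0.0, -0.042, 0.999, 0.0]
ft_force: [0.3, -0.3, -2.9]
width: 0.0113
```

```bash
python3 - <<'E'
from h import *
plan([(.5293,.2813,.120,98.6)])
E
```

```text
t 24.65 pos [0.5294 0.2811 0.1186] yaw -175.24 tilt [0.     0.0008] F [ 0.3 -0.3 -2.9] w 0.0113 q [0.49 0.5  0.09 1.16 0.   0.4 ]
linear [[0.0, 0.0, -0.2], [0.0, 0.0, -0.2], [0.0, 0.0, -0.2], [0.0, 0.0, -0.2], [0.0, 0.0, -0.2], [0.0, 0.0, -0.2], [0.0, 0.0, -0.2], [0.0, 0.0, -0.2], [0.0, -0.0, -0.2]] 
dr [[0.0, 0.0, 9.6], [0.0, -0.0, 9.6], [-0.0, -0.0, 9.6], [0.0, -0.0, 9.6], [0.0, -0.0, 9.6], [0.0, -0.0, 9.6], [0.0, -0.0, 9.6], [-0.0, -0.0, 9.6], [0.0, -0.0, 9.6]]
```

Call:
{"method": "play_rows", "body": {"linear": [[0,0,-0.5],[0,0,0],[0,0,0],[0,0,0],[0,0,0],[0,0,0],[0,0,0],[0,0,0],[0,0,0]], "dr": [[0,0,9.6],[0,0,9.6],[0,0,9.6],[0,0,9.6],[0,0,9.6],[0,0,9.6],[0,0,9.6],[0,0,8],[0,0,0]], "gripper": [1,1,1,1,1,1,1,1,1]}}

```text
time: 25.78
eef_pos: [0.5301, 0.2822, 0.1186]
eef_rot: [-0.0, 0.593, 0.805, 0.001]
ft_force: [0.7, 0.8, -2.0]
width: 0.0114
```

```bash
python3 - <<'E'
from h import *
plan([(.5293,.2813,.120,98.6)])
E
```

```text
t 25.77 pos [0.5301 0.2822 0.1186] yaw 107.25 tilt [0.0014 0.002 ] F [ 0.7  0.8 -2. ] w 0.0114 q [0.49 0.5  0.09 1.16 0.   1.76]
linear [[-0.7, -1.1, -1.4]] 
dr [[0.1, -0.1, 8.7]]
```

Call:
{"method": "play_rows", "body": {"linear": [[0,0,0],[0,0,0],[0,0,0],[0,0,0],[0,0,0],[0,0,0],[0,0,-20],[0,0,-30],[0,0,-20],[0,0,0]], "dr": [[0,0,6.5],[0,0,2.3],[0,0,0],[0,0,0],[0,0,0],[0,0,0],[0,0,0],[0,0,0],[0,0,0],[0,0,0]], "gripper": [1,1,1,0.5,0,0,0,0,0,0]}}

```text
time: 27.02
eef_pos: [0.5305, 0.282, 0.1915]
eef_rot: [0.001, 0.65, 0.76, 0.002]
ft_force: [0.3, 0.8, -0.5]
width: 0.0426
```

```bash
python3 - <<'E'
from h import *
f=grab('wrist','w11');wings(f)
plan([(.53,.281,.25,98.6),(.40,.13,.30,98.6)])
E
```

```text
L 894 ctr [0.5298 0.282 ] size [0.0115 0.0303] ang 98.9 joint 3.148 (mod pi) z 0.1515
t 27.07 pos [0.53   0.2817 0.1904] yaw 98.87 tilt [0.0016 0.0013] F [-0.4  0.8  0.5] w 0.0427 q [0.49 0.46 0.21 1.32 0.   1.9 ]
linear [[-0.3, 0.0, -29.8], [-0.3, -0.0, -29.8], [-32.5, -37.8, -12.5], [-32.5, -37.8, -12.5], [-32.5, -37.8, -12.5], [-32.5, -37.8, -12.5]] 
dr [[0.1, -0.1, 0.1], [0.0, -0.0, 0.1], [0.0, 0.0, 0.0], [0.0, 0.0, 0.0], [0.0, 0.0, 0.0], [0.0, 0.0, 0.0]]
```

Call:
{"method": "play_rows", "body": {"linear": [[0,0,-30],[0,0,-30],[-32,-38,-12],[-32,-38,-12],[-32,-38,-12],[-32,-38,-12],[0,-30,0],[0,0,0],[0,0,0]], "dr": [[0,0,0],[0,0,0],[0,0,0],[0,0,0],[0,0,0],[0,0,0],[0,0,0],[0,0,0],[0,0,0]], "gripper": [0,0,0,0,0,0,0,0,0]}}

```text
time: 28.2
eef_pos: [0.3623, 0.121, 0.2898]
eef_rot: [-0.003, 0.65, 0.76, -0.008]
ft_force: [0.2, 0.3, -0.4]
width: 0.0424
```

```bash
python3 - <<'E'
from h import *
from rig import env
f=grab('top','top2');wings(f);print(env.observe()['eef_pos'],env.observe()['ft_force'])
W0=cloud(load('top0'));W=cloud(f)
for nm,c,z0,z1 in(('jar',(.548,.002),.08,.13),('amber',(.681,-.24),.14,.2),('tape',(.403,.007),.012,.04),('spray',(.757,-.033),.12,.25)):
    for X in(W0,W):
        X=X.reshape(-1,3);t=X[(np.hypot(*(X[:,:2]-c).T)<.055)&(X[:,2]>z0)&(X[:,2]<z1)];print(nm,len(t),t.mean(0).round(4))
im=np.hstack([cv2.resize(f['frame'][140:255,100:215],(400,400),interpolation=cv2.INTER_CUBIC),cv2.resize(f['frame'],(400,300))[:, :].copy() if 0 else cv2.copyMakeBorder(cv2.resize(f['frame'],(400,300)),0,100,0,0,cv2.BORDER_CONSTANT)])
cv2.imwrite('pics/fin.png',im)
E
```

```text
L 65 ctr [0.5288 0.2797] size [0.0119 0.0295] ang 99.3 joint 3.155 (mod pi) z 0.1502
R 58 ctr [0.5513 0.1304] size [0.0118 0.0282] ang 98.4 joint -0.001 (mod pi) z 0.1504
[0.36224267 0.12107028 0.28972196] [-0.77531529  0.77266246 -0.55296941]
jar 297 [0.5471 0.0021 0.106 ]
jar 297 [0.5468 0.0022 0.1061]
amber 111 [ 0.68   -0.2393  0.1661]
amber 111 [ 0.6801 -0.2393  0.1659]
tape 238 [0.4049 0.0058 0.0228]
tape 236 [0.4047 0.0058 0.0227]
spray 623 [ 0.7681 -0.0311  0.1731]
spray 626 [ 0.7681 -0.0311  0.1728]
```

View pics/fin.png

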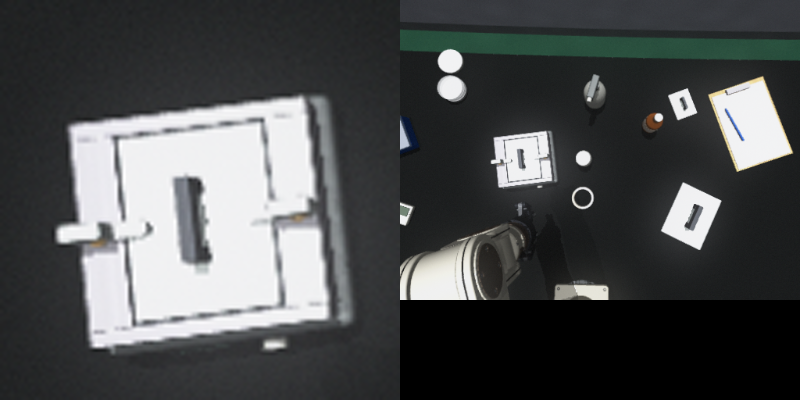

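The picture shows the cover seated in the recess. Both noses, at (140,230) and (265,215), point straight in over its edges, the bystanders are unmoved and the arm is clear.

```bash
python3 -c "
from rig import env
print(env.close_job())"
```

```text
the job is handed in; nothing more can be done
None
```

The cover is in the tray recess with both turnbuttons secured over it, and the job was handed in at about 28 s of the 72 s allowed. Both buttons first stood slightly over the opening (about 1.20 and 1.26 rad), so I swung them aside to about 1.5 rad before carrying the 140 x 110 mm plate over. I then lowered it, released it, and turned both buttons in.

- **Cover:** its top and the rim both read 0.1097–0.1099 m, so it lies flush. I took this reading just before letting go of the handle. The last top picture shows it seated.
- **Turnbuttons:** the left reads about 0.01 rad and the right about 0.00 rad.
- **Bystanders:** the jar, amber bottle, tape and spray bottle are within about 0.3 mm of their starting positions.
- **Robot:** the gripper is open and clear of everything, and every force reading I took during the job was below about 5 N.

One small disagreement was that the top and wrist cameras put the wings 1–2 mm apart. That is within the stated calibration, and no check failed.

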